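# Draw back and clamp the fence of a hot-wire foam cutter

### The arm

A 7-joint arm with a two-finger parallel gripper is mounted at the origin on the work surface. World frame = base frame: x ahead of the robot, y to its left, z up, the work surface at z = 0. Lengths are in mm, angles in rad, forces in N, time in s.
With the tool pointing down it reaches from about 400 to 875 mm from the base axis. Payload 4.4 kg.
Tool frame: the origin (TCP) lies at the very end of the fingers, on their centre line; the grasp point (between the pads) lies 19 mm behind it; z points along the fingers, y is the line along which they close (so a half turn about z gives the same grasp; the last joint's range is limited). The gripper opens to 85 mm and grips with 20 to 120 N. Pads are 22 mm wide; open, the fingers measure 114 mm over their backs; the gripper's body (76 mm by 85 mm) begins 54 mm behind the grasp point. The pads swing forward as they close: fully open they stand 13 mm farther back than shut.
Start: joints at [-1.23, 0.628, 0.038, 1.517, -0.027, 0.996, -0.02], TCP at [257.165, 596.979, 231.313] pointing down, gripper open.
Joint ranges: [-3.06, 3.06], [-0.37, 2.12], [-1.25, 1.32], [0.18, 2.47], [-1.1, 4.24], [0.23, 1.98], [-2.94, 2.94]. Speed limits (rad/s): [2.57, 2.57, 3.14, 3.14, 3.14, 3.14, 3.14].

### API

Orientations are given as [roll, pitch, yaw] about the fixed x, y, z axes, in that order (R = Rz(yaw) Ry(pitch) Rx(roll)).
In Python, from cell import ctrl gives the robot as it stands.
- The arm moves only by the tool step_arm, never from a script. Its argument "series" is a list that holds one entry, the list of rows, each a list of 7 numbers: the turn, a rotation vector about the tool's x, y, z as a fraction of full scale, then the shift along the tool's x, y, z as a fraction of full scale, then the closure, from 0 (fully open) to 1 (shut). In form: [[[ax, ay, az, tx, ty, tz, gripper], ...]]. A call has 1 to 12 rows; each row shifts and turns the commanded pose from where the row before left it, along the tool's axes as they then stand; what a row does not reach is not made up. Full scale, the value 1, is 150 mm for a shift and 45 degrees for a turn. A row lasts 1/10 s, in which the tool goes at most 50 mm and 8.59 degrees, less where a joint would pass 70% of its speed; a pose out of reach is approached as far as the arm can. A call with a number of a shift or a turn outside -1 to 1 is refused whole. A call with a gripper value outside its range is refused whole. The fingers move at their own pace and stop on an object; the grip force is fixed at half the most. Time passes only in rows, so rows that do not move let the fingers close. It gives the time, the measured TCP pose, the force, the opening and the grip force at its end, in the units of the state.
- ctrl.read_state(): the state, without advancing time (a new reading comes with each control period).
- ctrl.get_image(name): name is "scene" or "top"; returns a dict with "img" (420x560x3 uint8, red, green, blue), "fx", "fy", "cx", "cy" (pixels), "R" (3x3) and "t" (3): a world point X has camera coordinates R X + t. Camera axes: x right, y down, z forward; pixel columns grow to the right and rows downward; lengths in mm; the calibration is good to about 2 mm. A picture is of the moment at which its call begins. There is no depth.
- ctrl.finish_job(): hands the job in; it is judged then, once.
Trained networks look in a picture, given as the dict that the camera call returned (one of the last four; its "shot" number tells which), for a name from the list of things; names that differ only in an ending like _2 or _b are one class to them, and where a whole thing is asked for, a point or a joint stands for the part that bears it (a point fixed in the world has none). Each returns a list of dicts, best first, with "score" (0 to 1); they miss things now and then, are a little off and sometimes report something else, mostly with a low value. They report only what shows in the picture. A call takes as long as a camera call. They do not tell look-alikes from the thing itself.
- ctrl.recognise(picture, thing): "centre" ([column, row] in pixels, amid what is visible of it).
The state is a dict: "clock": time; "qpos": joint angles; "qd": joint speeds; "tau": joint torques, N m; "eef_pos": TCP position; "tool_rot": TCP orientation; "force": force on the tool from outside, world axes, zero at the start; "torque": the same for the moment, N m; "width": finger opening in mm; "gripper_force": force on a finger pad.
Only numpy, scipy, OpenCV 4.12 (cv2) and the standard library are available. Lean on these libraries where they do the work, as an engineer would, in place of code of your own. Each camera call takes 0.05 s, during which the arm holds its last target. There are 200 camera calls.

### The job

Make room on the hot-wire foam cutter for a thick block: hook a fingertip behind the aluminium fence and draw it back along its rail, right up against the front stop, then push the yellow clamp lever with a fingertip until it is fully over and lies along the fence. Pinch or grip nothing, do not touch the wire or its bow, and leave the foam block, paint jar, model tower and tape roll where they stand.

Things in the scene. Friction and masses are not known exactly. Their poses are not given: they have to be found in the camera images.
- cutter: Hot-wire foam cutter fixed on the bench: green housing, flat grey table 280 (x) by 390 (y) mm, its face 72 mm above the bench. Origin: on the bench under the table's middle; +x to the machine's rear (away from the robot), +y to its left edge, which carries a raised aluminium guide rail (y = 183 to 195 mm, 12 mm high) with a black stop block at each end. All x and y below are in these axes.
- fence (a joint): How far the fence is drawn back to the machine's front (-x), in m: 0 = nearest the wire, 0.10 = its saddle against the front stop. Starts between 0.005 and 0.045. It only slides along the rail (cannot be lifted) and needs 2 to 4 N while the clamp is loose, about 5 N more with the clamp over. With the joint at 0 the lip's rear face is at x = 0; fully back at x = -100 mm.
- lip_point (a point): Point on the top rear edge of the fence's upright lip, at y = +70 mm, 103 mm above the bench; it moves with the fence. The lip is an aluminium wall 12 mm thick (x), 30 mm high, running along y from -185 to +150 mm, its foot 1 mm above the table. A finger hooks behind its rear face, which looks to +x. A flange 3 mm high reaches 22 mm forward of it.
- lip_back: Rear half (6 mm) of that lip, the side to hook. Origin: on the rear face at its foot, 73 mm above the bench, at y = 0; axes as the cutter's. At the lip's left end a black saddle (y = 150 to 205 mm, 42 mm long, top 103 mm above the bench, reaching 12 mm behind the rear face) carries it on the rail; a red cap closes the right end.
- lip_front: Front half (6 mm) of that lip; its origin is the same point as lip_back's. Fingers pressing on front and rear halves at once would be pinching the fence.
- lever (a joint): Angle of the yellow clamp lever, rad: 0 = loose, pointing to the rear (+x) along the rail; starts between 0 and 0.2. Turns clockwise seen from above to 1.57 = fully over, pointing to the right (-y), above and along the fence. Its pivot rides on the saddle at y = 173 mm, 14 mm in front of the lip's rear face. Stays where left. At the grip it takes 1 to 2 N, then 2 to 5 N as its cam bites.
- grip_mid (a point): Middle of the lever's upright oval grip (16 mm across the lever, 12 mm along it, 30 mm high, from 116 to 146 mm above the bench), on the grip's axis, 134 mm above the bench and 55 mm from the lever's pivot. The yellow arm below it slopes down to the hub at the pivot (hub top 113 mm above the bench).
- grip_outer: The half of that grip on the outer side (+y while the lever is loose, +x, towards the wire, when it is fully over): the side to push. Origin: on the grip's axis at its foot, 116 mm above the bench.
- grip_inner: The other half of that grip; same origin. Fingers pressing on both halves at once would be pinching the grip.
- bow: Pale tubular bow with the thin upright heating wire, fixed to the cutter; origin and axes are the cutter's. The wire stands at x = +30, y = -40 mm, from the table up to 213 mm above the bench. The tube (15 mm thick) runs rearward from there above y = -40 mm, its middle 240 mm above the bench, to x = +205 mm, and down to the back of the housing.
- foam_block: Loose cream foam block 50 x 90 x 40 mm on the rear left part of the cutter's table. Origin: centre of its underside.
- paint_jar: Loose dark paint jar with a white cap, 52 mm diameter, 85 mm high, on the bench left of the cutter. Origin: centre of its underside.
- model_tower: Loose grey model tower, base 70 x 70 mm, 122 mm high, on the bench right of the cutter. Origin: centre of its underside.
- tape_roll: Loose roll of pale tape lying flat, 90 mm outside diameter, 25 mm high, on the bench in front of the cutter. Origin: centre of its underside.
There are look-alikes about, which are no part of the job. Several things look just like the model_tower: the one meant starts farthest to the robot's right.

How it is judged (in metres and radians):
On the way, in this order (a step that is already met when the one before it is completed fails the run):
1. the fence is drawn back against the front stop (within 5 mm) while the clamp is still loose (value of joint fence above 0.095 m and value of joint lever below 0.5 rad), for 0.2 s.
2. the clamp lever is pushed fully over (within 0.12 rad) with the fence still at the stop (value of joint lever above 1.45 rad and value of joint fence above 0.095 m), for 0.2 s.
At the end, for the whole second after the job is handed in: The fence rests within 5 mm of the front stop, the clamp lever is within 0.12 rad of fully over, both at rest; foam block, jar, tower and tape roll are within 15 mm of where they stood, jar and tower upright (all of step 2 and velocity of joint fence between -0.005 and 0.005 m/s and velocity of joint lever between -0.05 and 0.05 rad/s and distance of each of foam_block, paint_jar, model_tower, tape_roll from where it was at the start of the episode below 0.015 m and angle between each of paint_jar, model_tower's own z axis and vertical below 0.2 rad); the robot touches nothing.
It fails at once if the wire or its bow is touched (contact force between bow and anything else above 0.5 N).
It fails at once if the fence is pinched: fingers press on its front and rear at once (contact force between the fingers and lip_back above 2 N and contact force between the fingers and lip_front above 2 N).
It fails at once if the clamp's grip is pinched: fingers press on both its sides at once (contact force between the fingers and grip_outer above 2 N and contact force between the fingers and grip_inner above 2 N).
It fails at once if a thing standing by is moved, lifted or tipped (distance of any of foam_block, paint_jar, model_tower, tape_roll from where it was at the start of the episode above 0.015 m).
It also fails if it takes over 45 s, if anything falls off the work surface, if the arm or the gripper's body presses on something with over 40 N, if the wrist force passes 120 N, or if a joint passes its speed limit or range.

## Working session

There is one attempt and no reset: what is moved stays moved. The work goes in short steps, Python scripts to look and compute and a tool call to move; the robot and the scene stay as the last step left them, time stands still between calls to the robot, and variables do not carry over. Pictures are saved under pics/ and viewed, at most 10 in all, crops included, and the job is handed in when it is done.

Besides the shell and the picture viewer there is one more tool, called after "Emit:" as name(argument=value, ...), one argument or row to a line, values as JSON. step_arm: Moves the arm, as the interface text tells. Shift numbers are shares of 150 mm and turn numbers shares of 45 degrees, none past 1 either way. Its arguments: {"type":"object","properties":{"series":{"type":"array","items":{"type":"array","items":{"type":"array","items":{"type":"number","minimum":-1,"maximum":1}}}}},"required":["series"]}

```bash
mkdir -p pics
cat > h.py <<'E'
from cell import ctrl
import numpy as np, cv2
def shot(n,f=None):
    p=ctrl.get_image(n)
    if f: cv2.imwrite('pics/'+f,cv2.cvtColor(p['img'],cv2.COLOR_RGB2BGR))
    return p
def ray(p,px,z):
    R=np.array(p['R']);t=np.array(p['t']);c=-R.T@t
    d=R.T@np.array([(px[0]-p['cx'])/p['fx'],(px[1]-p['cy'])/p['fy'],1])
    return c+d*(z-c[2])/d[2]
def proj(p,X):
    c=np.array(p['R'])@np.array(X,float)+np.array(p['t']);return [round(float(p['fx']*c[0]/c[2]+p['cx']),1),round(float(p['fy']*c[1]/c[2]+p['cy']),1)]
E
python3 - <<'E'
from h import *
np.set_printoptions(precision=1,suppress=True)
H=dict(cutter=72,lip_point=95,grip_mid=134,lever=125,bow=240,foam_block=112,paint_jar=85,model_tower=122,tape_roll=25)
for n in('scene','top'):
    p=shot(n,n+'0.png'); print(n,-np.array(p['R']).T@p['t'])
    for k,z in H.items():
        for r in ctrl.recognise(p,k)[:4]:
            print(k,round(r['score'],2),np.round(r['centre']),ray(p,r['centre'],z))
s=ctrl.read_state();print(s['eef_pos'],s['tool_rot'],s['clock'])
E
```

```text
scene [912.9 826.9 738.3]
cutter 0.69 [248. 230.] [623.1  31.6  72. ]
lip_point 0.96 [254. 211.] [587.1 -13.6  95. ]
grip_mid 0.56 [293. 238.] [566.7 174.7 134. ]
lever 0.67 [292. 240.] [567.1 172.4 125. ]
bow 0.55 [176. 193.] [790.1  42.6 240. ]
foam_block 0.83 [226. 245.] [707.5 108.  112. ]
paint_jar 0.77 [341. 289.] [522.4 320.8  85. ]
paint_jar 0.3 [276. 226.] [555.   61.1  85. ]
model_tower 0.79 [318. 168.] [ 338.6 -102.9  122. ]
model_tower 0.7 [337. 210.] [406.6 111.3 122. ]
model_tower 0.61 [219. 163.] [ 602.4 -255.8  122. ]
tape_roll 0.56 [296. 203.] [421.5 -86.3  25. ]
top [ 416.1   20.4 1318.7]
cutter 0.91 [299. 159.] [614.4  -3.8  72. ]
lip_point 0.69 [294. 176.] [570.7   9.1  95. ]
grip_mid 0.78 [230. 186.] [547.3 156.5 134. ]
lever 0.54 [229. 190.] [540. 160. 125.]
bow 0.94 [298.  90.] [736.1  -2.5 240. ]
foam_block 0.88 [260. 123.] [696.3  84.9 112. ]
foam_block 0.21 [227. 189.] [543.6 165.  112. ]
paint_jar 0.76 [179. 212.] [494.3 285.6  85. ]
model_tower 0.97 [281. 269.] [354.3  44.2 122. ]
model_tower 0.88 [388. 294.] [ 291.8 -196.4  122. ]
model_tower 0.83 [425. 166.] [ 582.5 -294.5  122. ]
model_tower 0.39 [298. 182.] [554.7  -0.9 122. ]
tape_roll 0.93 [350. 227.] [ 449.2 -128.5   25. ]
[257.2 597.  231.3] [ 3.1 -0.   2.7] 1.0
```

View pics/scene0.png

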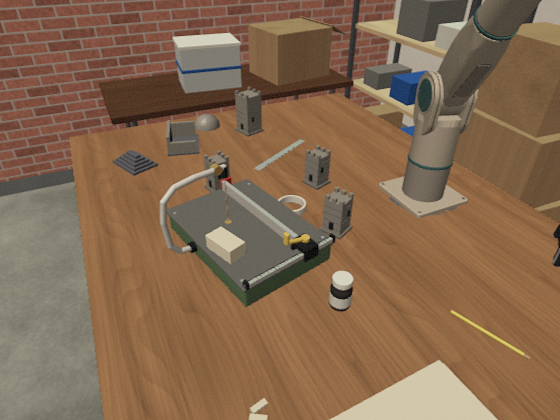

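View pics/top0.png

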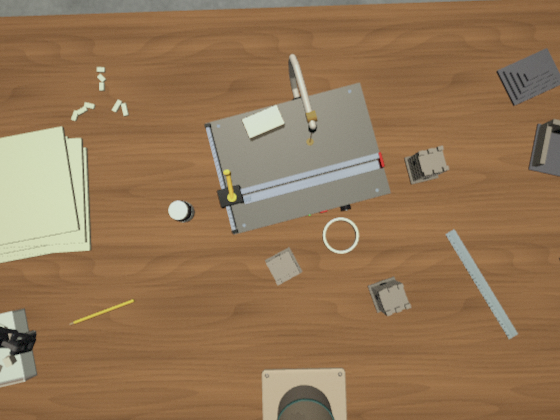

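The scene view shows the cutter at about (248,230), its yellow lever near the rail at (296,239). The top view shows the grip at about (227,173), hub at (232,197), wire at (312,127) and red cap at (381,160). The three towers are at (281,269), (388,294) and (425,166). The last is the farthest right, so it is the one meant, and none of them needs touching. The only yellow look-alike for the lever is the pencil at (102,312). I'll confirm in one close crop.

Run:
```python
from h import *
p=shot('top'); im=cv2.cvtColor(p['img'],cv2.COLOR_RGB2BGR)[75:240,195:400]
cv2.imwrite('pics/c1.png',cv2.resize(im,None,fx=3.6,fy=3.6,interpolation=cv2.INTER_CUBIC))
```

```text
(no output)
```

View pics/c1.png

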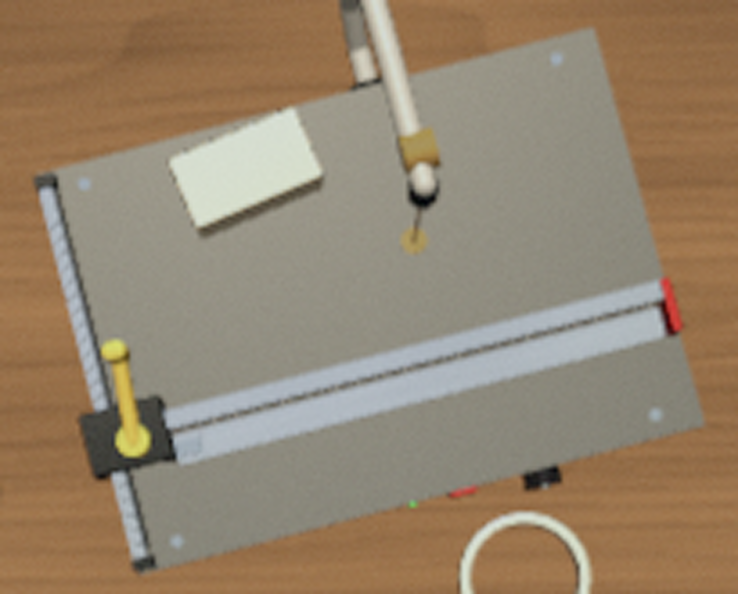

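The crop shows the lever pointing rearward, with the grip top at crop (115,348) and hub at (132,440). The lip's rear top edge runs from (165,408) to (660,282), the wire foot is at (414,240), and the table's right corners are (595,28) and (704,425). I'll fit the cutter pose from these.

```bash
cat >> h.py <<'E'
def fit(A,B):
    A=np.array(A,float);B=np.array(B,float);a=A-A.mean(0);b=B-B.mean(0)
    th=np.arctan2((a[:,0]*b[:,1]-a[:,1]*b[:,0]).sum(),(a*b).sum())
    R=np.array([[np.cos(th),-np.sin(th)],[np.sin(th),np.cos(th)]]);return th,R,B.mean(0)-R@A.mean(0)
E
python3 - <<'E'
from h import *
np.set_printoptions(precision=1,suppress=True)
p=shot('top')
q=lambda u,v,z:ray(p,[195+(u+.5)/3.6-.5,75+(v+.5)/3.6-.5],z)[:2]
A=[(140,-195),(-140,-195),(30,-40),(140,189),(-140,189)]
B=[q(595,28,72),q(704,425,72),q(414,240,72),q(44,176,84),q(145,571,84)]
th,R,o=fit(A,B)
print('yaw',th,np.degrees(th),'o',o,'res',(np.array(B)-(np.array(A)@R.T+o)))
m=lambda w:(w-o)@R
for n,u,v,z in[('lipL',165,408,103),('lipR',660,282,103),('grip',115,350,146),('hub',132,440,113),('wire',424,180,225)]:print(n,m(q(u,v,z)))
for u,v in((168,158),(294,108),(323,178),(200,230)):print('foam',m(q(u,v,112)))
for n in('scene','top'):
  pp=shot(n)
  for f in(.02,.03,.04):
    print(n,f,[proj(pp,[*(R@[-f,y]*1+R@[-f*999,0]+o) if 0 else R@np.array([-f*1000,y])+o,103]) for y in(-185,70,150)])
  print('corners',[proj(pp,[*(R@np.array(a)+o),72]) for a in A[:3]])
print(ray(shot('top'),[230,186],134))
s=ctrl.read_state();print(s['tool_rot'],s['force'])
E
```

```text
File "<stdin>", line 15
    print(n,f,[proj(pp,[*(R@[-f,y]*1+R@[-f*999,0]+o) if 0 else R@np.array([-f*1000,y])+o,103]) for y in(-185,70,150)])
                                                     ^^
SyntaxError: invalid syntax
```

Run:
```python
from h import *
np.set_printoptions(precision=1,suppress=True)
p=shot('top')
q=lambda u,v,z:ray(p,[195+(u+.5)/3.6-.5,75+(v+.5)/3.6-.5],z)[:2]
A=[(140,-195),(-140,-195),(30,-40),(140,189),(-140,189)]
B=[q(595,28,72),q(704,425,72),q(414,240,72),q(44,176,84),q(145,571,84)]
th,R,o=fit(A,B)
print('yaw',th,np.degrees(th),'o',o,'res',(np.array(B)-(np.array(A)@R.T+o)))
m=lambda w:(w-o)@R
for n,u,v,z in[('lipL',165,408,103),('lipR',660,282,103),('grip',115,350,146),('hub',132,440,113),('wire',424,180,225)]:print(n,m(q(u,v,z)))
for u,v in((168,158),(294,108),(323,178),(200,230)):print('foam',m(q(u,v,112)))
pp=shot('scene')
print('scene corners',[proj(pp,[*(R@np.array(a)+o),72]) for a in A[:3]])
for k,z in(('grip_mid',134),('lip_point',103),('foam_block',92)):
  for r in ctrl.recognise(pp,k)[:1]:print(k,m(ray(pp,r['centre'],z)[:2]))
s=ctrl.read_state();print(s['tool_rot'],s['force'])
```

```text
yaw 0.23484199923005628 13.455455408296753 o [617.9   0.1] res [[-0.2 -1.3]
 [ 0.6  1.3]
 [ 1.4  0.1]
 [-4.  -1.3]
 [ 2.2  1.1]]
lipL [-38.8 148.3]
lipR [ -42.8 -185.2]
grip [ -0.4 166.7]
hub [-54.7 173.6]
wire [ 37.1 -42.1]
foam [118.6 104.4]
foam [129.1  16.2]
foam [79.3  9.9]
foam [67.  96.2]
scene corners [[164.1, 208.8], [246.5, 176.8], [227.7, 220.3]]
grip_mid [-10.7 191.7]
lip_point [-25.8   1.2]
foam_block [103.   61.4]
[-3.1 -0.   2.7] [0.  0.5 0. ]
```

Fence joint is about 0.040 and the lever about 0.12 rad. Yaw is 13.5° and the cutter origin is about (618, 0). First I turn the tool to the machine axes (yaw 103.5°) and shut the fingers.

Emit:
step_arm(
  series=[
    [[0,0,0.19,0,0,0,1],[0,0,0.19,0,0,0,1],[0,0,0.19,0,0,0,1],[0,0,0.19,0,0,0,1],[0,0,0.19,0,0,0,1],[0,0,0.19,0,0,0,1]],
  ],
)

```text
clock: 1.9
eef_pos: [257.0, 597.0, 231.3]
tool_rot: [-3.141, -0.0, 1.833]
force: [0.4, 0.5, -0.3]
width: -0.2
gripper_force: 0.0
```

```bash
cat >> h.py <<'E'
from scipy.spatial.transform import Rotation as Ro
TH=0.2348;RM=np.array([[np.cos(TH),-np.sin(TH)],[np.sin(TH),np.cos(TH)]]);OM=np.array([617.9,0.1])
def st(*t):
    s=ctrl.read_state();T=Ro.from_euler('xyz',s['tool_rot']);e=np.array(s['eef_pos'])
    print('clk',s['clock'],'rpy',np.round(s['tool_rot'],4),'w',s['width'],'F',np.round(s['force'],1),'mach',np.round((e[:2]-OM)@RM,1),round(e[2],1))
    des=Ro.from_euler('xyz',[np.pi,0,TH+np.pi/2])
    print('turn frac',np.round(np.degrees((T.inv()*des).as_rotvec())/45,4))
    for x,y,z in t: print('shift frac to',(x,y,z),np.round(T.inv().apply(np.array([*(RM@[x,y]+OM),z])-e)/150,3))
E
python3 -c "
from h import *
st((-5,90,231),(-5,90,79))"
```

```text
clk 1.9 rpy [-3.1415e+00 -2.0000e-04  1.8334e+00] w -0.15969599968935116 F [ 0.4  0.5 -0.3] mach [-212.1  664.5] 231.3
turn frac [-0.0001 -0.0002  0.0354]
shift frac to (-5, 90, 231) [-3.867e+00  1.274e+00  1.000e-03]
shift frac to (-5, 90, 79) [-3.867  1.274  1.015]
```

Emit:
step_arm(
  series=[
    [[0,0,0.035,0,0,0,1],[0,0,0,-0.2,0.07,0,1],[0,0,0,-0.2,0.07,0,1],[0,0,0,-0.2,0.07,0,1],[0,0,0,-0.2,0.07,0,1],[0,0,0,-0.2,0.07,0,1],[0,0,0,-0.2,0.07,0,1],[0,0,0,-0.2,0.07,0,1],[0,0,0,-0.2,0.07,0,1],[0,0,0,-0.2,0.07,0,1],[0,0,0,-0.2,0.07,0,1]],
  ],
)

```text
clock: 3.0
eef_pos: [431.4, 329.7, 231.5]
tool_rot: [3.141, -0.0, 1.815]
force: [0.5, 0.7, 0.2]
width: 0.0
gripper_force: 0.0
```

Emit:
step_arm(
  series=[
    [[0,0,0,-0.2,0.07,0,1],[0,0,0,-0.2,0.07,0,1],[0,0,0,-0.2,0.07,0,1],[0,0,0,-0.2,0.07,0,1],[0,0,0,-0.2,0.07,0,1],[0,0,0,-0.2,0.07,0,1],[0,0,0,-0.2,0.07,0,1],[0,0,0,0,0,0,1]],
  ],
)

```text
clock: 3.8
eef_pos: [555.0, 138.7, 231.7]
tool_rot: [3.14, 0.004, 1.807]
force: [-0.2, -0.7, 0.3]
width: -0.2
gripper_force: 0.0
```

```bash
python3 -c "
from h import *
st((-5,90,231),(-5,90,130))"
```

```text
clk 3.8 rpy [3.1396 0.0037 1.8071] w -0.2171386116075189 F [-0.2 -0.7  0.3] mach [-29.  149.4] 231.7
turn frac [0.0026 0.0047 0.002 ]
shift frac to (-5, 90, 231) [-0.396  0.159  0.007]
shift frac to (-5, 90, 130) [-0.394  0.158  0.68 ]
```

Emit:
step_arm(
  series=[
    [[0,0,0,-0.2,0.08,0,1],[0,0,0,-0.2,0.08,0,1],[0,0,0,0,0,0.2,1],[0,0,0,0,0,0.2,1],[0,0,0,0,0,0.2,1],[0,0,0,0,0,0,1]],
  ],
)

```text
clock: 4.4
eef_pos: [586.6, 92.4, 137.7]
tool_rot: [-3.133, -0.001, 1.815]
force: [-1.1, -0.8, -0.7]
width: 0.1
gripper_force: 0.0
```

```bash
python3 -c "
from h import *
st((-5,90,79))
p=shot('scene');im=cv2.cvtColor(p['img'],cv2.COLOR_RGB2BGR)[120:300,150:370]
q=shot('top');i2=cv2.cvtColor(q['img'],cv2.COLOR_RGB2BGR)[80:230,200:380]
cv2.imwrite('pics/c2.png',cv2.resize(im,None,fx=3.3,fy=3.3,interpolation=cv2.INTER_CUBIC))
for x in(-40,-30): print([proj(p,[*(RM@[x,y]+OM),103]) for y in(-185,70,150)])"
```

```text
clk 4.4 rpy [-3.1334e+00 -1.4000e-03  1.8146e+00] w 0.08471469558149129 F [-1.1 -0.8 -0.7] mach [-9. 97.] 137.7
turn frac [-0.0104 -0.0017  0.0114]
shift frac to (-5, 90, 79) [-0.048  0.03   0.391]
[[220.2, 180.0], [273.4, 220.6], [293.6, 236.1]]
[[217.3, 181.1], [270.3, 222.1], [290.5, 237.7]]
```

View pics/c2.png

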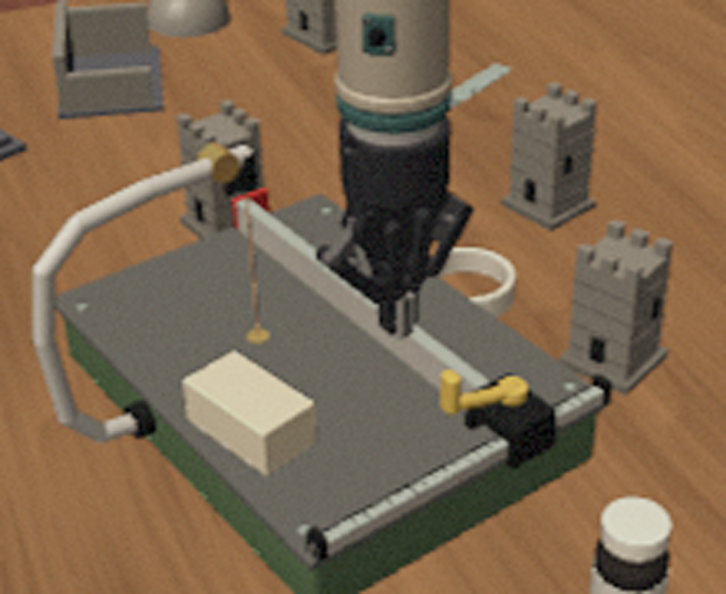

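The crop shows shut fingertips at crop (398,325), just behind the lip and in front of the foam, with the wire at (250,270) well clear. The lip edge agrees with joint ≈ 0.040. Descend behind the lip.

Emit:
step_arm(
  series=[
    [[-0.01,0,0.011,-0.04,0.04,0,1],[0,0,0,0,0,0.12,1],[0,0,0,0,0,0.12,1],[0,0,0,0,0,0.1,1],[0,0,0,0,0,0,1]],
  ],
)

```text
clock: 5.0
eef_pos: [597.1, 87.4, 89.5]
tool_rot: [3.135, -0.0, 1.803]
force: [-0.0, 0.0, 1.2]
width: 0.3
gripper_force: 0.0
```

```bash
python3 -c "
from h import *
st((-80,90,84))"
```

```text
clk 5.0 rpy [ 3.1353e+00 -2.0000e-04  1.8033e+00] w 0.2874866143895775 F [-0.   0.   1.2] mach [ 0.1 89.7] 89.5
turn frac [ 0.0081 -0.0002 -0.0029]
shift frac to (-80, 90, 84) [ 0.001 -0.534  0.033]
```

Emit:
step_arm(
  series=[
    [[0,0,0,0,-0.07,0.03,1],[0,0,0,0,-0.07,0,1],[0,0,0,0,-0.07,0,1],[0,0,0,0,-0.07,0,1],[0,0,0,0,-0.07,0,1],[0,0,0,0,-0.07,0,1],[0,0,0,0,0,0,1]],
  ],
)

```text
clock: 5.7
eef_pos: [533.7, 72.4, 85.3]
tool_rot: [3.137, -0.001, 1.803]
force: [-0.3, -1.2, 0.1]
width: -0.2
gripper_force: 0.0
```

```bash
python3 -c "
from h import *
st((-86,90,84))"
```

```text
clk 5.7 rpy [ 3.1372e+00 -7.0000e-04  1.8028e+00] w -0.2058607160946386 F [-0.3 -1.2  0.1] mach [-65.1  90. ] 85.3
turn frac [ 0.0056 -0.0008 -0.0036]
shift frac to (-86, 90, 84) [-0.    -0.139  0.008]
```

Emit:
step_arm(
  series=[
    [[0,0,0,0,-0.04,0,1],[0,0,0,0,-0.04,0,1],[0,0,0,0,-0.04,0,1]],
  ],
)

```text
clock: 6.0
eef_pos: [519.0, 69.0, 85.3]
tool_rot: [3.133, -0.0, 1.804]
force: [2.0, 1.9, 2.3]
width: -0.2
gripper_force: 1.2
```

Emit:
step_arm(
  series=[
    [[0,0,0,0,-0.03,0,1]],
  ],
)

```text
clock: 6.1
eef_pos: [514.0, 67.8, 85.2]
tool_rot: [3.134, -0.0, 1.803]
force: [0.9, 1.0, 1.4]
width: 0.0
gripper_force: 1.1
```

```bash
python3 -c "
from h import *
st((-90,90,84))
q=shot('top');i2=cv2.cvtColor(q['img'],cv2.COLOR_RGB2BGR)[80:240,190:400]
cv2.imwrite('pics/c3.png',cv2.resize(i2,None,fx=3.6,fy=3.6,interpolation=cv2.INTER_CUBIC))
"
```

```text
clk 6.1 rpy [ 3.1337e+00 -2.0000e-04  1.8033e+00] w 0.023160786358594386 F [0.9 1.  1.4] mach [-85.3  90. ] 85.2
turn frac [ 0.0101 -0.0002 -0.0029]
shift frac to (-90, 90, 84) [-0.    -0.031  0.008]
```

View pics/c3.png

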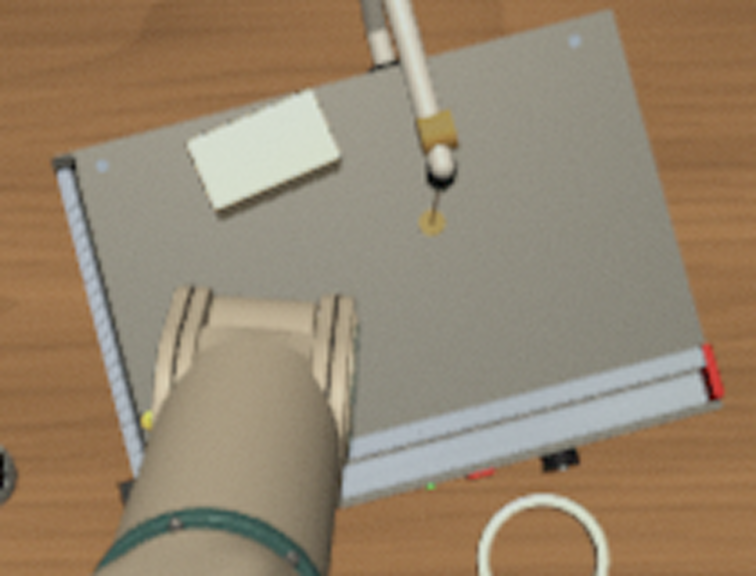

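The top view shows the fence drawn most of the way: its right end is at (705,348), the fingers are hidden under the arm, and foam and wire are untouched. Keep drawing gently until the stop resists.

Emit:
step_arm(
  series=[
    [[0,0,0,0,-0.02,0,1],[0,0,0,0,-0.02,0,1]],
  ],
)

```text
clock: 6.35
eef_pos: [513.8, 67.7, 85.5]
tool_rot: [3.123, 0.001, 1.804]
force: [14.4, 5.8, -11.6]
width: -0.1
gripper_force: 7.4
```

Emit:
step_arm(
  series=[
    [[0,0,0,0,-0.02,0,1],[0,0,0,0,-0.02,0,1]],
  ],
)

```text
clock: 6.55
eef_pos: [513.8, 67.6, 86.2]
tool_rot: [3.112, 0.003, 1.804]
force: [22.7, 7.7, -14.4]
width: -0.1
gripper_force: 11.6
```

Emit:
step_arm(
  series=[
    [[0,0,0,0,-0.02,0,1],[0,0,0,0,0,0,1]],
  ],
)

```text
clock: 6.75
eef_pos: [513.8, 67.5, 86.6]
tool_rot: [3.107, 0.004, 1.805]
force: [24.4, 7.9, -17.1]
width: 0.2
gripper_force: 12.4
```

The fence is hard against the stop, 24 N at finger centre x = -85.5 as predicted. Unhook, lift, and go over to the lever's outer side.

Emit:
step_arm(
  series=[
    [[0,0,0,0,0.08,0,1],[0,0,0,0,0.07,0,1],[0,0,0,0,0,-0.2,1],[0,0,0,0,0,-0.2,1],[0,0,0,0,0,-0.2,1],[0,0,0,0.2,0,0,1],[0,0,0,0.2,0,0,1],[0,0,0,0.2,0,0,1],[0,0,0,0.2,0,0,1],[0,0,0,0,0,0,1]],
  ],
)

```text
clock: 7.75
eef_pos: [490.4, 190.6, 174.3]
tool_rot: [3.138, -0.002, 1.81]
force: [-0.4, 0.1, -0.7]
width: 0.2
gripper_force: 0.0
```

```bash
python3 -c "
from h import *
st((-59,207,124))
q=shot('scene');i2=cv2.cvtColor(q['img'],cv2.COLOR_RGB2BGR)[150:310,210:420]
cv2.imwrite('pics/c4.png',cv2.resize(i2,None,fx=3.6,fy=3.6,interpolation=cv2.INTER_CUBIC))
for a in(0,.1,.2): print([round(v) for v in (np.array(proj(q,[*(RM@[-114+55*np.cos(a),173-55*np.sin(a)]+OM),146]))-[210,150])*3.6])
"
```

```text
clk 7.75 rpy [ 3.1377e+00 -2.3000e-03  1.8103e+00] w 0.2464932572298611 F [-0.4  0.1 -0.7] mach [-79.7 215. ] 174.3
turn frac [ 0.0049 -0.003   0.0059]
shift frac to (-59, 207, 124) [-0.055  0.136  0.336]
[347, 265]
[342, 261]
[338, 257]
```

View pics/c4.png

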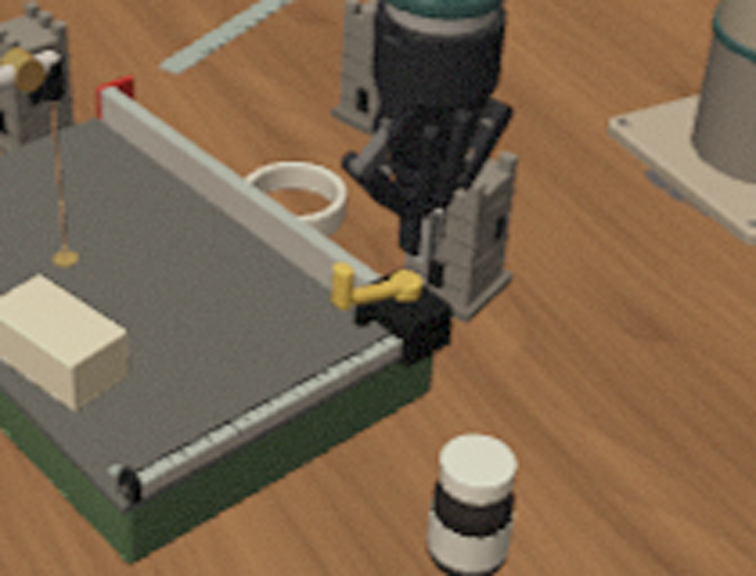

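The crop shows the saddle at the front end of the rail, and the loose grip's top at (342,267), matching the model at about 0.1 rad. The fingertip is above and to the left at (410,250), and the jar is clear. Go down beside the grip on the outer side.

Emit:
step_arm(
  series=[
    [[0,0,0,-0.03,0.07,0,1],[0,0,0,-0.025,0.065,0,1],[0,0,0,0,0,0.12,1],[0,0,0,0,0,0.12,1],[0,0,0,0,0,0.1,1],[0,0,0,0,0,0,1]],
  ],
)

```text
clock: 8.4
eef_pos: [515.2, 180.7, 122.6]
tool_rot: [3.137, 0.001, 1.8]
force: [-0.5, 0.2, 0.7]
width: -0.1
gripper_force: 0.0
```

```bash
python3 -c "
from h import *
st((-57,187,124))"
```

```text
clk 8.4 rpy [3.1374e+00 1.2000e-03 1.8004e+00] w -0.13285755299970772 F [-0.5  0.2  0.7] mach [-57.8 199.5] 122.6
turn frac [ 0.0053  0.0016 -0.0067]
shift frac to (-57, 187, 124) [-0.083  0.006 -0.009]
```

Emit:
step_arm(
  series=[
    [[0,0,0,-0.04,0.003,0,1],[0,0,0,-0.04,0.003,0,1],[0,0,0,-0.045,0.01,0,1],[0,0,0,-0.045,0.01,0,1],[0,0,0,-0.05,0,0,1],[0,0,0,-0.05,-0.01,0,1],[0,0,0,-0.045,-0.01,0,1],[0,0,0,0,0,0,1]],
  ],
)

```text
clock: 9.2
eef_pos: [527.0, 135.7, 124.4]
tool_rot: [3.134, 0.0, 1.802]
force: [0.0, -0.8, -0.2]
width: 0.2
gripper_force: 0.0
```

```bash
python3 -c "
from h import *
st((-70,131,123),(-91.5,118,123))
q=shot('scene');i2=cv2.cvtColor(q['img'],cv2.COLOR_RGB2BGR)[170:290,230:370]
cv2.imwrite('pics/c5.png',cv2.resize(i2,None,fx=4.5,fy=4.5,interpolation=cv2.INTER_CUBIC))
"
```

```text
clk 9.2 rpy [3.1342e+00 5.0000e-04 1.8017e+00] w 0.20830257597957874 F [ 0.  -0.8 -0.2] mach [-56.9 153. ] 124.4
turn frac [ 0.0094  0.0006 -0.005 ]
shift frac to (-70, 131, 123) [-0.147 -0.087  0.009]
shift frac to (-91.5, 118, 123) [-0.234 -0.23   0.008]
```

View pics/c5.png

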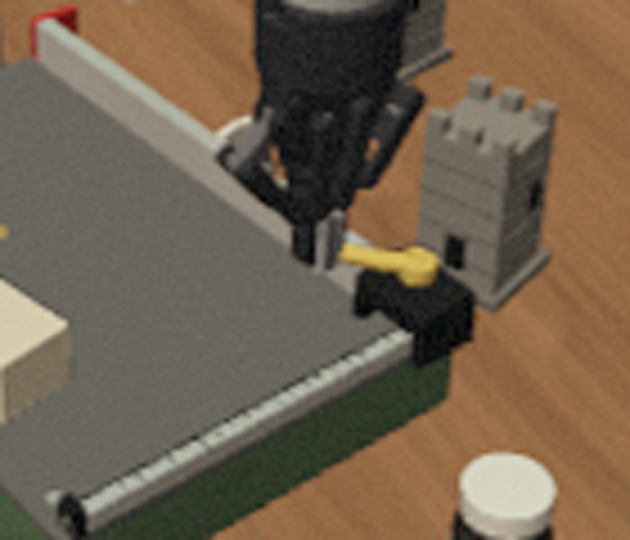

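The lever, with hub at (420,265) and arm to (345,250), has swung partway ahead of the fingertip at (318,240). Contact is on the outer side. Continue the arc.

Emit:
step_arm(
  series=[
    [[0,0,0,-0.05,-0.025,0,1],[0,0,0,-0.05,-0.03,0,1],[0,0,0,-0.045,-0.035,0,1],[0,0,0,-0.035,-0.05,0,1],[0,0,0,-0.03,-0.05,0,1],[0,0,0,-0.02,-0.035,0,1],[0,0,0,0,0,0,1]],
  ],
)

```text
clock: 9.95
eef_pos: [501.6, 94.5, 124.2]
tool_rot: [3.134, 0.001, 1.802]
force: [-0.0, 0.9, 0.3]
width: -0.2
gripper_force: 0.0
```

```bash
python3 -c "
from h import *
st((-95,118,123))"
```

```text
clk 9.95 rpy [3.1344e+00 6.0000e-04 1.8021e+00] w -0.19895361419959962 F [-0.   0.9  0.3] mach [-91.1 118.8] 124.2
turn frac [ 0.0092  0.0008 -0.0045]
shift frac to (-95, 118, 123) [-0.006 -0.026  0.008]
```

Emit:
step_arm(
  series=[
    [[0,0,0,0,-0.02,0,1],[0,0,0,0,-0.02,0,1]],
  ],
)

```text
clock: 10.15
eef_pos: [500.6, 94.5, 124.7]
tool_rot: [3.125, 0.002, 1.803]
force: [11.4, 2.1, -5.1]
width: -0.1
gripper_force: 5.5
```

Emit:
step_arm(
  series=[
    [[0,0,0,0,-0.02,0,1],[0,0,0,0,0,0,1]],
  ],
)

```text
clock: 10.35
eef_pos: [500.4, 94.5, 125.0]
tool_rot: [3.12, 0.002, 1.804]
force: [13.0, 1.4, -8.7]
width: 0.2
gripper_force: 6.4
```

The lever resists at its end (13 N at x ≈ -92, as modelled). Back off, lift clear and check.

Emit:
step_arm(
  series=[
    [[0,0,0,0,0.07,0,1],[0,0,0,0,0.07,0,1],[0,0,0,0,0,-0.2,1],[0,0,0,0,0,-0.2,1],[0,0,0,0,0,-0.2,1],[0,0,0,0.3,0,0,1],[0,0,0,0.3,0,0,1],[0,0,0,0.3,0,0,1],[0,0,0,0.3,0,0,1],[0,0,0,0.3,0,0,1],[0,0,0,0,0,0,1],[0,0,0,0,0,0,1]],
  ],
)

```text
clock: 11.55
eef_pos: [460.2, 318.1, 213.5]
tool_rot: [3.136, 0.001, 1.807]
force: [-0.6, -0.3, 0.1]
width: 0.3
gripper_force: 0.0
```

```bash
python3 -c "
from h import *
st()
q=shot('top');i2=cv2.cvtColor(q['img'],cv2.COLOR_RGB2BGR)[80:240,190:400]
cv2.imwrite('pics/c6.png',cv2.resize(i2,None,fx=3.6,fy=3.6,interpolation=cv2.INTER_CUBIC))
f=lambda x,y,z:np.round((np.array(proj(q,[*(RM@[x,y]+OM),z]))-[190,80])*3.6)
print('grip',f(-114,118,146),'hub',f(-114,173,113),'lip',f(-100,-185,103),f(-100,60,103))
for k in('foam_block','paint_jar','model_tower','tape_roll'):print(k,[np.round(r['centre']) for r in ctrl.recognise(q,k)[:3]])
"
```

```text
clk 11.55 rpy [3.1359e+00 1.1000e-03 1.8065e+00] w 0.34794823563369215 F [-0.6 -0.3  0.1] mach [-79.4 346. ] 213.5
turn frac [0.0073 0.0014 0.0012]
grip [252. 484.] hub [172. 509.] lip [700. 347.] [336. 444.]
foam_block []
paint_jar [array([180., 209.])]
model_tower [array([388., 294.]), array([282., 269.]), array([424., 165.])]
tape_roll [array([345., 248.]), array([313., 198.])]
```

View pics/c6.png

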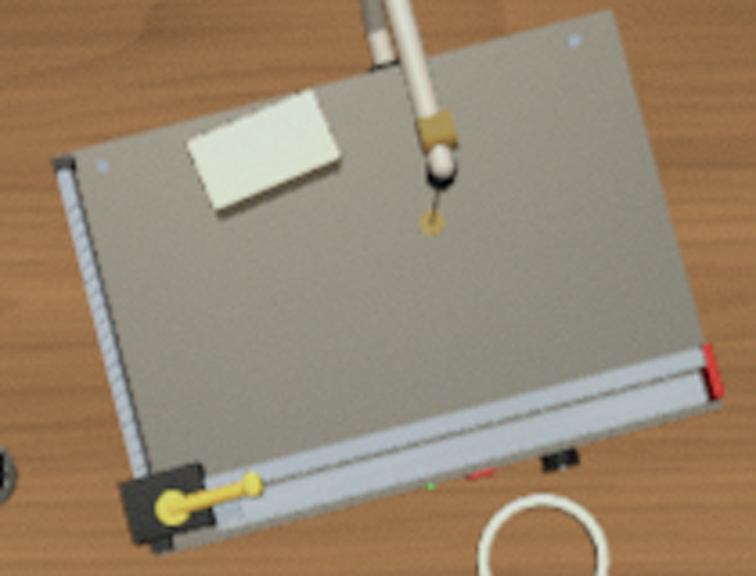

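The crop shows the grip at (252,485), hub at (172,508) and lip end at (703,347), all matching the fully-over, fully-back model. The foam and tape are unmoved and the arm is clear, so I'm handing in.

```bash
python3 -c "
from cell import ctrl
print(ctrl.finish_job())"
```

```text
the job is handed in; nothing more can be done
None
```

The job is handed in: the fence is drawn back against the front stop, the clamp lever is fully over along it, nothing else looks moved in the last pictures, and the hand-in call returned no verdict.

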